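# Put the leather-cutting dies back in their rests

### The arm

A 7-joint arm with a two-finger parallel gripper is mounted at the origin on the work surface. World frame = base frame: x ahead of the robot, y to its left, z up, the work surface at z = 0. Lengths are in m, angles in rad, forces in N, time in s.
With the tool pointing down it reaches from about 0.425 to 0.925 m from the base axis. Payload 6.8 kg.
Tool frame: the origin (TCP) lies at the very end of the fingers, on their centre line; the grasp point (between the pads) lies 19 mm behind it; z points along the fingers, y is the line along which they close (so a half turn about z gives the same grasp; the last joint's range is limited). The gripper opens to 85 mm and grips with 20 to 120 N. Pads are 22 mm wide; open, the fingers measure 114 mm over their backs; the gripper's body (76 mm by 85 mm) begins 54 mm behind the grasp point. The pads swing forward as they close: fully open they stand 13 mm farther back than shut.
Start: joints at [1.151, 0.477, 0.022, 1.555, -0.011, 1.109, -0.083], TCP at [0.207, -0.642, 0.231] pointing down, gripper open.
Joint ranges: [-2.96, 2.96], [-0.34, 2.1], [-1.41, 1.46], [0.24, 2.44], [-1.37, 4.51], [0.17, 1.92], [-2.96, 2.96]. Speed limits (rad/s): [2.39, 2.39, 3.14, 3.14, 3.14, 3.14, 3.14].

### API

Orientations are given as a unit quaternion [w, x, y, z].
In Python, from station import bot gives the robot as it stands. The module is installed in compiled form; this text tells all that it offers.
- The arm moves only by the shell command python3 -m jog 'ROWS' [OPENING] [FORCE]. ROWS is JSON, a list of rows, each a list of 4 numbers: the shift along the tool's x, y, z in cm, then the turn about the tool's z in rad. In form: [[x, y, z, spin], ...]. A call has 1 to 20 rows; each row is the pose to reach, as a shift and turn from the pose commanded when the call began, along the tool's axes at that moment; what a row does not reach only later rows make up. A row lasts 1/12 s, in which the tool goes at most 41.7 mm and 7.16 degrees, less where a joint would pass 70% of its speed; a pose out of reach is approached as far as the arm can. A call with a gripper value outside its range is refused whole. OPENING is the closure, from -1 (fully open) to 1 (shut), set as the call begins (- or left out, the last holds). The fingers move at their own pace and stop on an object; FORCE is the grip in N (left out, the last holds). Time passes only in rows, so rows that repeat a pose let the fingers close. It gives the time, the measured TCP pose, the force, the opening and the grip force at its end, in the units of the state.
- bot.get_obs(): the state, without advancing time (a new reading comes with each control period).
- bot.read_camera(name): name is "scene" or "top" or "wrist"; returns a dict with "pixels" (480x640x3 uint8, red, green, blue), "depth" (480x640 float32, m along the optical axis (not along the pixel's ray), 0 where there is no reading), "fovy" (degrees; the focal length in pixels is half the picture's height over the tangent of half this angle, whatever the lens; pixels are square), "cx", "cy" (the principal point, pixels), "pose" (4x4, takes a point from camera to world coordinates). Camera axes: x right, y down, z forward; pixel columns grow to the right and rows downward; lengths in m; the calibration is good to about 2 mm. A picture is of the moment at which its call begins.
- bot.hand_in(): hands the job in; it is judged then, once.
The state is a dict: "t": time; "q": joint angles; "joint_vel": joint speeds; "joint_torque": joint torques, N m; "eef_pos": TCP position; "tool_rot": TCP orientation; "contact_force": force on the tool from outside, world axes, zero at the start; "torque": the same for the moment, N m; "gripper_width": opening from 0.0 (shut) to 1.0 (fully open); "grasp_force": force on a finger pad.
Only numpy, scipy, OpenCV 4.12 (cv2) and the standard library are available. Lean on these libraries where they do the work, as an engineer would, in place of code of your own. Each camera call takes 0.05 s, during which the arm holds its last target. There are 200 camera calls.

### The job

Put the four steel cutting dies away: set each one upright and fully down into the recess of the plywood rest whose shape and size match it, turned to line up with the recess. Leave the thread spool and the little glue jar standing where they are.

Things in the scene. Friction and masses are not known exactly. Their poses are not given: they have to be found in the camera images.
- die_card: Steel cutting die, an open hollow frame of 4 mm strip, 32 mm tall: the large oblong: outside 54 (x) by 88 (y) mm, with a 5 mm web joining the long sides at mid-length, 12 to 24 mm up. Loose, about 250 g, upright on the mat (underside at z = 3 mm). Origin: centre of its underside; z up; y along its long side, x along the short.
- die_strap: Steel cutting die, an open hollow frame of 4 mm strip, 32 mm tall: the long narrow oblong: outside 30 (x) by 110 (y) mm, with a 5 mm web joining the long sides at mid-length, 12 to 24 mm up. Loose, about 250 g, upright on the mat (underside at z = 3 mm). Origin: centre of its underside; z up; y along its long side, x along the short.
- die_disc: Steel cutting die, an open hollow frame of 4 mm strip, 32 mm tall: the large round ring: outside diameter 64 mm. Loose, about 200 g, upright on the mat (underside at z = 3 mm). Origin: centre of its underside; z up.
- die_button: Steel cutting die, an open hollow frame of 4 mm strip, 32 mm tall: the small round ring: outside diameter 40 mm. Loose, about 120 g, upright on the mat (underside at z = 3 mm). Origin: centre of its underside; z up.
- rest_card: Plywood rest, 90 (x) by 124 (y) mm, 12 mm thick, fixed on the mat (underside at z = 3 mm), with a broad oblong recess 6 mm deep, floor brown cork: 70 (x) by 104 (y) mm, for the large oblong die, 8 mm to spare all round. Seated, the die's underside is 6 mm above the rest's underside. Origin: centre of its underside, under the recess centre; z up; y along its long side, x along the short.
- rest_strap: Plywood rest, 66 (x) by 146 (y) mm, 12 mm thick, fixed on the mat (underside at z = 3 mm), with a long narrow oblong recess 6 mm deep, floor brown cork: 46 (x) by 126 (y) mm, for the long narrow die, 8 mm to spare all round. Seated, the die's underside is 6 mm above the rest's underside. Origin: centre of its underside, under the recess centre; z up; y along its long side, x along the short.
- rest_disc: Plywood rest, 100 by 100 mm, 12 mm thick, fixed on the mat (underside at z = 3 mm), with a large round recess 6 mm deep, floor brown cork: diameter 80 mm, for the large round die, 8 mm to spare all round. Seated, the die's underside is 6 mm above the rest's underside. Origin: centre of its underside, under the recess centre; z up.
- rest_button: Plywood rest, 76 by 76 mm, 12 mm thick, fixed on the mat (underside at z = 3 mm), with a small round recess 6 mm deep, floor brown cork: diameter 56 mm, for the small round die, 8 mm to spare all round. Seated, the die's underside is 6 mm above the rest's underside. Origin: centre of its underside, under the recess centre; z up.
- spool: Bystander: upright grey thread spool with a pale wooden top, 30 mm diameter, 50 mm tall, loose, standing on the mat among the dies. Origin: centre of its underside.
- glue: Bystander: small jar with a black cap, 32 mm diameter, 55 mm tall, loose, standing on the mat among the dies. Origin: centre of its underside.
Things that resemble listed ones, but are neither listed nor needed, are in the scene too. Leave any orange look-alike of the die_button alone.

How it is judged:
By the outcome, as a careful person would: the job done as asked, in the order asked, and still so for the second after the job is handed in, with the robot touching nothing.
It also fails if it takes over 96 s, if anything falls off the work surface, if the arm or the gripper's body presses on something with over 40 N, if the wrist force passes 120 N, or if a joint passes its speed limit or range.

## Working session

There is one attempt and no reset: what is moved stays moved. The work goes in short steps, Python scripts to look and compute and a shell command to move; the robot and the scene stay as the last step left them, time stands still between calls to the robot, and variables do not carry over. Pictures are saved under pics/ and viewed, at most 14 in all, crops included, and the job is handed in when it is done.

```bash
mkdir -p pics; cat > h.py <<'E'
import numpy as np, cv2
from station import bot
def cam(n):
    c=bot.read_camera(n); c['f']=240/np.tan(np.radians(c['fovy'])/2); return c
def save(c,p): cv2.imwrite(p,c['pixels'][:,:,::-1])
def world(c):
    v,u=np.mgrid[0:480,0:640]; d=c['depth']
    P=np.stack([(u-c['cx'])/c['f']*d,(v-c['cy'])/c['f']*d,d],-1)
    return P@c['pose'][:3,:3].T+c['pose'][:3,3]
E
python3 - <<'E'
from h import *
for n in('top','scene'):
    c=cam(n); save(c,f'pics/{n}0.png'); print(n,c['pose'].round(3).tolist(),c['fovy'],c['cx'],c['cy']); np.savez(f'{n}0.npz',W=world(c),**{k:c[k] for k in('pixels','depth')})
o=bot.get_obs(); print(o)
E
```

```text
top [[0.013, -0.98, 0.197, 0.204], [-1.0, -0.017, -0.016, 0.05], [0.019, -0.197, -0.98, 1.248], [0.0, 0.0, 0.0, 1.0]] 53.583452348382394 324.13716613410213 246.12559997355203
scene [[-0.683, 0.534, -0.499, 0.905], [0.731, 0.512, -0.451, 0.439], [0.014, -0.672, -0.74, 0.702], [0.0, 0.0, 0.0, 1.0]] 55.77401778893437 316.7781327170045 234.08356364354808
{'t': 0.1, 'q': array([ 1.15088065,  0.47774095,  0.02236694,  1.55636871, -0.01146904,
        1.10929348, -0.08310011]), 'joint_vel': array([-1.82923779e-04, -2.89913617e-03,  5.28895864e-05, -3.15439855e-03,
       -3.99915317e-04,  9.01747376e-04,  1.01064282e-03]), 'joint_torque': array([ 4.97754081e-03, -5.97759247e+01,  1.61371663e+00, -2.81954598e+01,
        1.28316163e-02,  5.08621961e-03,  1.76457206e-06]), 'eef_pos': array([ 0.20688084, -0.64194584,  0.23040084]), 'tool_rot': array([-8.14397933e-04,  9.87869692e-01,  1.55282852e-01, -2.10032597e-04]), 'contact_force': array([-0.43080538, -0.17299962, -0.21756847]), 'torque': array([-0.0179539 ,  0.01378763, -0.01299113]), 'grasp_force': 0.0, 'gripper_width': 0.9981645810268323}
```

View pics/top0.png

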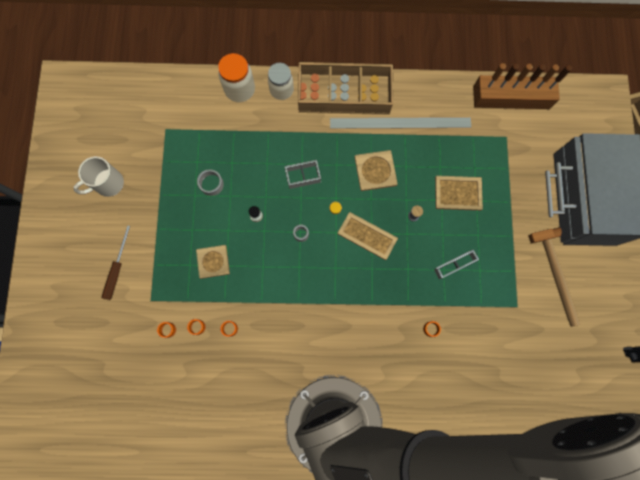

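View pics/scene0.png

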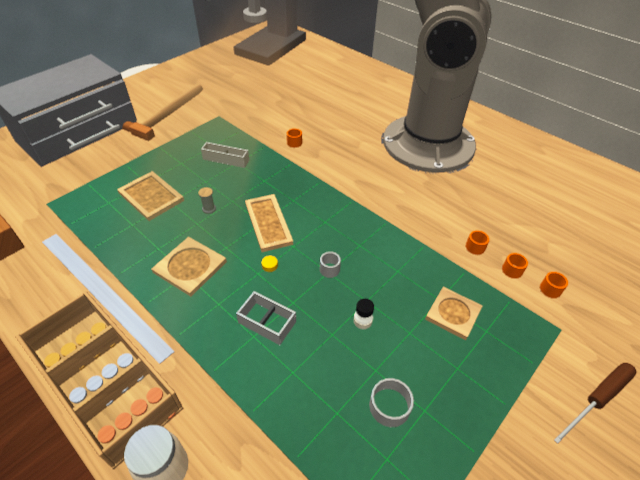

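Top view: dies are the large ring (209,181), card (303,173), button (301,232) and strap (457,264). Rests are disc (376,170), card (459,192), strap (368,236) and button (213,261). The bystanders are the glue jar (255,213) and spool (416,212). Possible mix-ups for die_button are the orange rings at (167,329), (197,327), (230,328) and (431,329), the yellow disc (336,208), and the larger ring (209,181). The grey ring at (301,232) fits the description.

```bash
cat > meas.py <<'E'
from h import *
import sys
PX={'top':dict(disc=(209,181),card=(303,173),button=(301,232),strap=(457,264),Rdisc=(376,170),Rcard=(459,192),Rstrap=(368,236),Rbutton=(213,261),glue=(255,213),spool=(416,212)),
'scene':dict(disc=(392,402),card=(266,317),button=(330,265),strap=(225,154),Rdisc=(189,264),Rcard=(150,194),Rstrap=(268,221),Rbutton=(455,312),glue=(364,314),spool=(207,200))}
for n in('top','scene'):
    W=np.load(f'{n}0.npz')['W']
    z=W[...,2]
    m=((z>.0095)&(z<.08)).astype(np.uint8); k,L=cv2.connectedComponents(m,connectivity=8)
    for o,(u,v) in PX[n].items():
        w=L[v-18:v+19,u-18:u+19]; ids=[i for i in np.unique(w) if i and (L==i).sum()<4000]
        if not ids: print(n,o,'none');continue
        # nearest comp
        i=min(ids,key=lambda i:np.min(np.hypot(*(np.argwhere(L==i)-[v,u]).T))-.01*(L==i).sum()**.5)
        P=W[L==i]; zt=np.percentile(P[:,2],95)
        T=P[P[:,2]>zt-(.006 if o[0]!='R' else .004)]
        (cx,cy),(a,b),ang=cv2.minAreaRect((T[:,:2]*1000).astype(np.float32))
        if a>b: a,b,ang=b,a,ang+90
        # ang: direction of side 'a' after swap handled: long-axis angle = ang+90
        print(n,o,len(P),'ztop %.1f'%(zt*1000),'c %.1f %.1f'%(cx,cy),'size %.1f %.1f'%(a,b),'long axis deg %.1f'%((ang+90)%180))
E
python3 meas.py; python3 - <<'E'
from h import *
p=np.load('top0.npz')['pixels'][150:300,140:500]
cv2.imwrite('pics/crop.png',cv2.resize(p[:,:,::-1],None,fx=2.2,fy=2.2,interpolation=2))
E
```

```text
top disc 1 ztop 9.8 c 636.7 342.6 size 0.0 0.0 long axis deg 90.0
top card 374 ztop 37.7 c 648.1 89.9 size 55.4 87.7 long axis deg 103.0
top button 124 ztop 38.4 c 483.8 90.7 size 36.6 37.7 long axis deg 1.1
top strap 262 ztop 38.8 c 406.5 -317.0 size 29.8 110.6 long axis deg 116.3
top Rdisc 1015 ztop 19.1 c 666.2 -109.2 size 99.6 101.1 long axis deg 9.3
top Rcard 1061 ztop 18.3 c 606.5 -335.0 size 92.2 124.9 long axis deg 89.3
top Rstrap 967 ztop 18.5 c 482.0 -86.0 size 66.9 145.7 long axis deg 61.7
top Rbutton 674 ztop 18.6 c 405.7 320.4 size 76.1 76.9 long axis deg 99.9
top glue 169 ztop 61.1 c 532.6 212.7 size 26.6 28.3 long axis deg 178.1
top spool 132 ztop 56.8 c 541.8 -211.3 size 27.5 28.2 long axis deg 2.6
scene disc 821 ztop 34.6 c 620.1 340.7 size 62.8 62.9 long axis deg 87.1
scene card 1186 ztop 34.3 c 648.7 92.4 size 55.9 89.1 long axis deg 103.3
scene button 352 ztop 33.8 c 485.0 94.5 size 37.9 41.2 long axis deg 43.1
scene strap 703 ztop 33.1 c 408.4 -315.2 size 36.2 111.5 long axis deg 117.2
scene Rdisc 1 ztop 10.0 c 667.0 -107.9 size 0.0 0.0 long axis deg 90.0
scene Rcard 1 ztop 9.7 c 599.9 -344.5 size 0.0 0.0 long axis deg 90.0
scene Rstrap 1 ztop 9.9 c 498.7 -86.8 size 0.0 0.0 long axis deg 90.0
scene Rbutton 1 ztop 10.1 c 406.9 326.2 size 0.0 0.0 long axis deg 90.0
scene glue 478 ztop 57.5 c 533.3 215.2 size 29.0 29.4 long axis deg 87.2
scene spool 260 ztop 52.7 c 542.7 -208.1 size 28.7 28.9 long axis deg 116.9
```

View pics/crop.png

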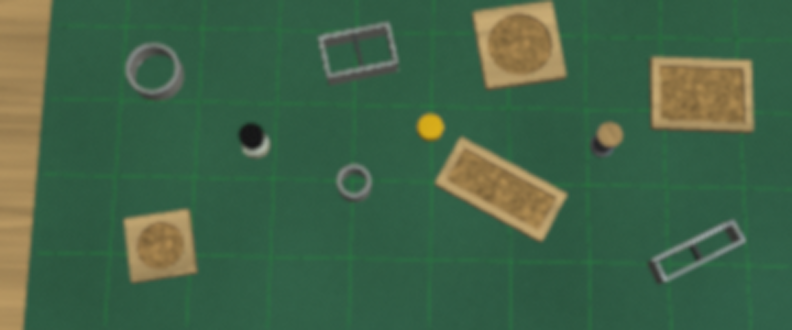

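The close crop confirms grey button ring (not orange) and the other choices. Measured heights and sizes agree with the descriptions, allowing for a +3 mm z bias in the top camera. I'll start with the strap die.

```bash
cat > go.py <<'E'
from h import *
import sys
x,y,z,th=map(float,sys.argv[1:5])   # mm, deg (direction of tool x)
o=bot.get_obs(); w,a,b,c=o['tool_rot']
from scipy.spatial.transform import Rotation as Ro
R=Ro.from_quat([a,b,c,w]).as_matrix(); t0=np.degrees(np.arctan2(R[1,0],R[0,0]))
d=np.array([x,y,z])/1000-o['eef_pos']; s=-((th-t0+180)%360-180)
dt=R.T@d*100
print('t %.1f pos'%o['t'],(o['eef_pos']*1000).round(1),'th %.1f'%t0,'q7 %.2f'%o['q'][6],'row',dt.round(2),'spin %.3f'%np.radians(s),'rows>=%.0f'%max(np.linalg.norm(dt)/4.17,abs(s)/7.16))
E
python3 go.py 407.5 -316 120 116.5
```

```text
t 0.1 pos [ 206.9 -641.9  230.4] th 17.9 q7 -0.08 row [ 29.1  -24.85  11.08] spin -1.721 rows>=14
```

```bash
python3 -m jog '[[29.1,-24.85,11.1,-1.72],[29.1,-24.85,11.1,-1.72],[29.1,-24.85,11.1,-1.72],[29.1,-24.85,11.1,-1.72],[29.1,-24.85,11.1,-1.72],[29.1,-24.85,11.1,-1.72],[29.1,-24.85,11.1,-1.72],[29.1,-24.85,11.1,-1.72],[29.1,-24.85,11.1,-1.72],[29.1,-24.85,11.1,-1.72],[29.1,-24.85,11.1,-1.72],[29.1,-24.85,11.1,-1.72],[29.1,-24.85,11.1,-1.72],[29.1,-24.85,11.1,-1.72],[29.1,-24.85,11.1,-1.72],[29.1,-24.85,11.1,-1.72],[29.1,-24.85,11.1,-1.72]]' -1 60
python3 go.py 407.5 -316 14 116.5
python3 - <<'E'
from h import *
c=cam('wrist'); save(c,'pics/w1.png'); W=world(c); z=W[...,2]
m=(z>.025)&(z<.06)&(np.hypot(W[...,0]-.4075,W[...,1]+.316)<.075)
(a,b),s,g=cv2.minAreaRect((W[m][:,:2]*1000).astype(np.float32)); print(a,b,s,g,np.percentile(z[m],95))
E
```

```text
t: 1.52
eef_pos: [0.4076, -0.3167, 0.1201]
tool_rot: [-0.0, 0.528, 0.849, 0.0]
contact_force: [-0.5, -0.3, 0.7]
gripper_width: 1.001
grasp_force: 0.0
t 1.5 pos [ 407.6 -316.7  120.1] th 116.2 q7 0.77 row [ 0.07  0.03 10.61] spin -0.005 rows>=3
409.15032958984375 -316.6678466796875 (30.172414779663086, 110.50537109375) 26.803621292114258 0.03762852509846349
```

View pics/w1.png

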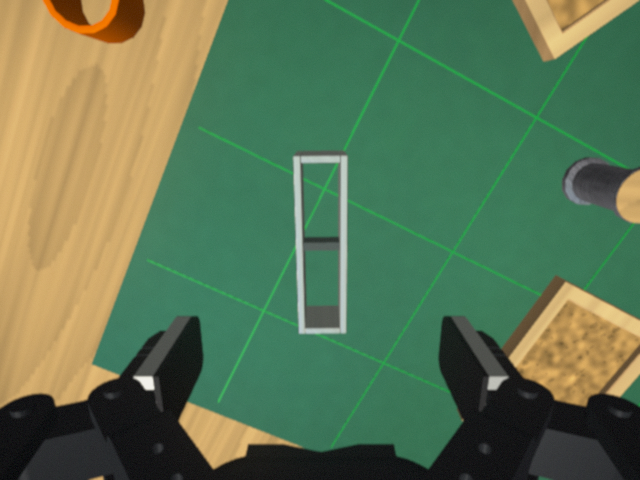

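The wrist view shows the strap die upright between the fingers at (322,245), and its position agrees within 2 mm. Descend, grip, lift.

```bash
python3 -m jog '[[0,0.1,4,-0.01],[0,0.1,8,-0.01],[0,0.1,9.5,-0.01],[0,0.1,10.5,-0.01],[0,0.1,10.5,-0.01]]'
python3 -m jog '[[0,0,0,0],[0,0,0,0],[0,0,0,0],[0,0,0,0],[0,0,0,0],[0,0,0,0],[0,0,0,0],[0,0,0,0],[0,0,0,0],[0,0,0,0]]' 1 60
python3 -m jog '[[0,0,-2,0],[0,0,-5,0],[0,0,-8,0],[0,0,-10,0],[0,0,-10,0],[0,0,-10,0]]'
python3 go.py 482.4 -84.8 115 61.7
```

```text
t: 1.98
eef_pos: [0.4078, -0.3154, 0.0136]
tool_rot: [-0.002, 0.523, 0.852, 0.0]
contact_force: [0.1, -0.6, -0.3]
gripper_width: 1.003
grasp_force: 0.0
t: 2.82
eef_pos: [0.4093, -0.3169, 0.0166]
tool_rot: [0.001, 0.523, 0.852, -0.0]
contact_force: [-1.0, -0.0, 7.7]
gripper_width: 0.336
grasp_force: 60.0
t: 3.32
eef_pos: [0.4091, -0.3168, 0.1163]
tool_rot: [0.001, 0.523, 0.852, -0.0]
contact_force: [-1.4, -0.3, -2.8]
gripper_width: 0.334
grasp_force: 60.1
t 3.3 pos [ 409.1 -316.8  116.3] th 117.0 q7 0.77 row [17.35 17.05  0.1 ] spin 0.964 rows>=8
```

```bash
python3 -m jog '[[17.3,17.0,0,0.964],[17.3,17.0,0,0.964],[17.3,17.0,0,0.964],[17.3,17.0,0,0.964],[17.3,17.0,0,0.964],[17.3,17.0,0,0.964],[17.3,17.0,0,0.964],[17.3,17.0,0,0.964],[17.3,17.0,0,0.964],[17.3,17.0,0,0.964],[17.3,17.0,0,0.964],[17.3,17.0,0,0.964],[17.3,17.0,0,0.964]]'
python3 go.py 482.4 -84.8 25 61.7
python3 - <<'E'
from h import *
c=cam('wrist'); save(c,'pics/w2.png'); W=world(c); z=W[...,2]; np.savez('w2.npz',W=W)
for u,v in ((320,240),(320,150),(310,330),(200,240),(440,240)): print(u,v,(W[v,u]*1000).round(1))
E
```

```text
t: 4.4
eef_pos: [0.4813, -0.0853, 0.1148]
tool_rot: [-0.0, 0.858, 0.513, -0.0]
contact_force: [-0.4, 0.4, -1.9]
gripper_width: 0.339
grasp_force: 60.1
t 4.4 pos [481.3 -85.3 114.8] th 61.8 q7 -0.61 row [0.1  0.08 8.98] spin 0.001 rows>=2
320 240 [481.9 -84.7  11.3]
320 150 [508.5 -35.4  12.4]
310 330 [479.8 -81.6 127.3]
200 240 [412.6 -49.3   5.9]
440 240 [ 549.8 -123.6    4.3]
```

View pics/w2.png

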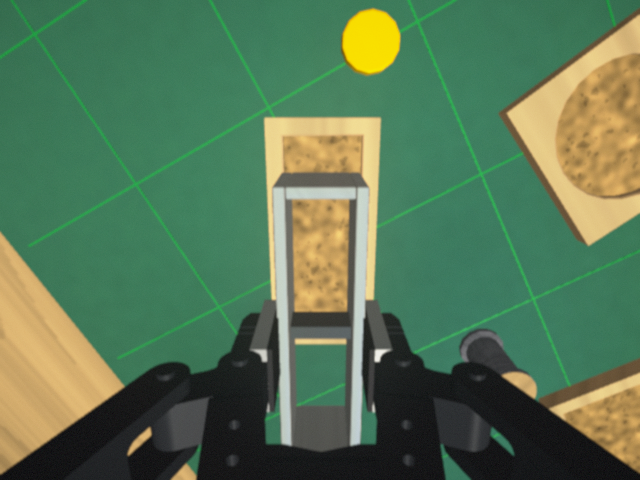

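```bash
cat > wr.py <<'E'
from h import *
import sys
# usage: wr.py file x y lo hi rad : minAreaRect of points in z band (mm) about x,y (mm)
f,x,y,lo,hi,r=sys.argv[1],*map(float,sys.argv[2:7])
W=np.load(f)['W']*1000; m=(W[...,2]>lo)&(W[...,2]<hi)&(np.hypot(W[...,0]-x,W[...,1]-y)<r)
m=cv2.morphologyEx(m.astype(np.uint8),cv2.MORPH_OPEN,np.ones((2,2)))>0
(a,b),s,g=cv2.minAreaRect(W[m][:,:2].astype(np.float32)); print('c %.1f %.1f size %.1f %.1f ang %.1f n %d z50 %.1f'%(a,b,*s,g,m.sum(),np.median(W[m][:,2])))
E
python3 wr.py w2.npz 482 -85 12.5 24 100
python3 - <<'E'
import numpy as np
W=np.load('w2.npz')['W']*1000
o=np.array([481.3,-85.3]); d=np.array([np.cos(np.radians(61.8)),np.sin(np.radians(61.8))]); n=np.array([d[1],-d[0]])
m=(W[...,2]>95)&(W[...,2]<150); P=W[m]; l=(P[:,:2]-o)@d; t=(P[:,:2]-o)@n
k=(l>35); print('far end',l[k].max(),'t',t[k].min(),t[k].max(),'z',P[k][:,2].min(),np.percentile(P[k][:,2],[5,50,95]))
E
```

```text
c 483.4 -87.8 size 157.3 68.1 ang 61.8 n 5385 z50 16.7
far end 56.424180705729604 t -14.3394503488311 15.824366811598804 z 102.81748901094359 [109.09119611 134.27671281 135.7292666 ]
```

Die is centred in the hand, with its underside ~13.5 mm below the TCP and the rest squarely under it. Lower to about 22.5 mm, release and retreat.

```bash
python3 -m jog '[[0.1,0,3,0],[0.1,0,6,0],[0.1,0,8,0],[0.1,0,8.7,0],[0.1,0,9.2,0],[0.1,0,9.2,0]]'
python3 -m jog '[[0,0,0,0],[0,0,0,0],[0,0,0,0],[0,0,0,0],[0,0,0,0],[0,0,0,0]]' -1
python3 -m jog '[[0,0,-2,0],[0,0,-5,0],[0,0,-9,0],[0,0,-9,0]]'
python3 go.py 484.5 92.6 100 90
python3 - <<'E'
from h import *
c=cam('wrist'); W=world(c); np.savez('w3.npz',W=W)
E
python3 wr.py w3.npz 482 -85 30 52 80; python3 wr.py w3.npz 482 -85 12.5 24 100
```

```text
t: 4.95
eef_pos: [0.4821, -0.0841, 0.0235]
tool_rot: [-0.0, 0.858, 0.513, -0.0]
contact_force: [-0.5, 0.6, -1.6]
gripper_width: 0.337
grasp_force: 60.0
t: 5.45
eef_pos: [0.4824, -0.0841, 0.0236]
tool_rot: [0.0, 0.858, 0.513, 0.0]
contact_force: [0.1, -0.4, -0.2]
gripper_width: 0.997
grasp_force: 0.0
t: 5.78
eef_pos: [0.4863, -0.0842, 0.1193]
tool_rot: [0.003, 0.858, 0.513, 0.004]
contact_force: [0.6, -0.1, 0.0]
gripper_width: 1.0
grasp_force: 0.0
t 5.8 pos [486.3 -84.2 119.3] th 61.7 q7 -0.61 row [15.48 -8.54  1.91] spin -0.493 rows>=4
c 486.4 -81.7 size 149.3 32.6 ang 61.3 n 4200 z50 42.3
c 484.1 -86.5 size 159.9 69.1 ang 61.3 n 9394 z50 16.6
```

```bash
python3 -m jog '[[15.5,-8.5,2,-0.49],[15.5,-8.5,2,-0.49],[15.5,-8.5,2,-0.49],[15.5,-8.5,2,-0.49],[15.5,-8.5,2,-0.49],[15.5,-8.5,2,-0.49],[15.5,-8.5,2,-0.49],[15.5,-8.5,2,-0.49]]'
python3 go.py 484.5 92.6 13 90
python3 - <<'E'
from h import *
c=cam('wrist'); W=world(c); np.savez('w4.npz',W=W)
E
python3 wr.py w4.npz 484.5 92.6 30 42 40
```

```text
t: 6.5
eef_pos: [0.4803, 0.0912, 0.0927]
tool_rot: [-0.0, 0.709, 0.705, -0.001]
contact_force: [1.0, -1.0, 0.0]
gripper_width: 1.0
grasp_force: 0.0
t 6.5 pos [480.3  91.2  92.7] th 89.7 q7 -0.59 row [0.15 0.43 7.97] spin -0.005 rows>=2
c 481.3 111.9 size 40.0 108.7 ang 15.0 n 1958 z50 36.2
```

```bash
python3 - <<'E'
from h import *
W=np.load('w4.npz')['W']*1000
m=((W[...,2]>31)&(W[...,2]<42)&(np.hypot(W[...,0]-484,W[...,1]-92)<26))
n,L,s,c=cv2.connectedComponentsWithStats(m.astype(np.uint8))
for i in range(1,n):
    if s[i,4]>100: P=W[L==i]; print(s[i],c[i],P.min(0),P.max(0),cv2.minEnclosingCircle(P[:,:2].astype(np.float32)))
E
```

```text
[ 292  225   75   73 1894] [328.75659979 261.54646251] [466.1448737   73.48310335  31.00161192] [505.12076793 113.15737614  38.87045627] ((485.42608642578125, 93.31380462646484), 20.096786499023438)
```

```bash
python3 -m jog '[[0.2,0.5,3,0],[0.2,0.5,6,0],[0.2,0.5,7.5,0],[0.2,0.5,8,0],[0.2,0.5,8,0]]'
python3 -m jog '[[0,0,0,0],[0,0,0,0],[0,0,0,0],[0,0,0,0],[0,0,0,0],[0,0,0,0],[0,0,0,0],[0,0,0,0],[0,0,0,0]]' 1 60
python3 -m jog '[[0,0,-2,0],[0,0,-5,0],[0,0,-9,0],[0,0,-12,0],[0,0,-12,0],[0,0,-12,0]]'
python3 go.py 406.1 321.6 120 110
```

```text
t: 6.97
eef_pos: [0.4849, 0.0931, 0.0122]
tool_rot: [-0.0, 0.709, 0.705, -0.001]
contact_force: [0.0, 0.0, 0.1]
gripper_width: 1.003
grasp_force: 0.0
t: 7.72
eef_pos: [0.4863, 0.0947, 0.0146]
tool_rot: [0.001, 0.708, 0.706, 0.0]
contact_force: [-1.1, -2.0, 9.1]
gripper_width: 0.442
grasp_force: 59.7
t: 8.22
eef_pos: [0.4869, 0.0948, 0.1352]
tool_rot: [0.002, 0.708, 0.706, 0.002]
contact_force: [0.8, 0.6, -3.0]
gripper_width: 0.439
grasp_force: 61.3
t 8.2 pos [486.9  94.8 135.2] th 89.8 q7 -0.55 row [22.65 -8.17  1.49] spin -0.353 rows>=6
```

```bash
python3 -m jog '[[22.6,-8.2,1.5,-0.35],[22.6,-8.2,1.5,-0.35],[22.6,-8.2,1.5,-0.35],[22.6,-8.2,1.5,-0.35],[22.6,-8.2,1.5,-0.35],[22.6,-8.2,1.5,-0.35],[22.6,-8.2,1.5,-0.35],[22.6,-8.2,1.5,-0.35],[22.6,-8.2,1.5,-0.35],[22.6,-8.2,1.5,-0.35]]'
python3 go.py 406.1 321.6 21 110
python3 - <<'E'
from h import *
c=cam('wrist'); save(c,'pics/w5.png'); W=world(c); np.savez('w5.npz',W=W)
E
```

```text
t: 9.05
eef_pos: [0.4046, 0.319, 0.1173]
tool_rot: [0.0, 0.575, 0.818, -0.001]
contact_force: [0.1, -0.3, -1.5]
gripper_width: 0.438
grasp_force: 61.2
t 9.1 pos [404.6 319.  117.3] th 109.8 q7 -0.77 row [0.21 0.25 9.63] spin -0.004 rows>=2
```

View pics/w5.png

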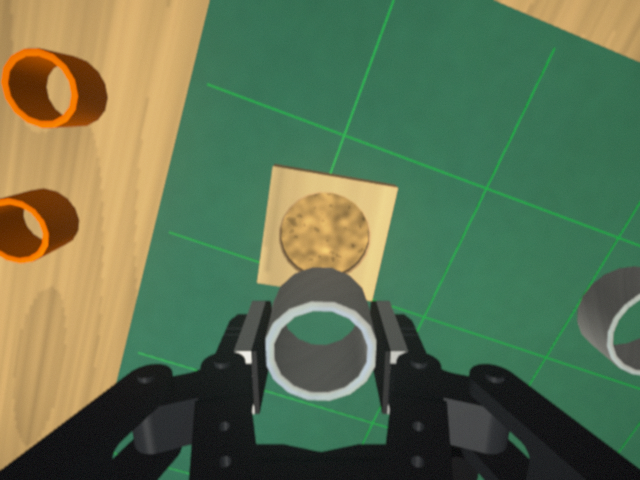

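```bash
python3 - <<'E'
from h import *
W=np.load('w5.npz')['W']*1000
for p in ((234,325),(234,281),(234,369),(192,325)): print(W[p].round(1))
m=(W[...,2]>110)&(W[...,2]<150); m[:, :262]=0; m[:,380:]=0; m[400:]=0
P=W[m]; P=P[P[:,2]>np.percentile(P[:,2],90)-4];print(P.min(0),P.max(0),cv2.minEnclosingCircle(P[:,:2].astype(np.float32)))
E
```

```text
[407.  323.1  11. ]
[380.6 313.8  11.7]
[432.5 333.6  15.2]
[397.4 349.4  16.1]
[383.03391694 297.60149988 135.66589122] [427.26176085 337.98624376 149.96092891] ((405.3139343261719, 319.60479736328125), 22.50802230834961)
```

The button ring (320,350) is held upright, with its rest's recess at (325,234). Lower it.

```bash
python3 -m jog '[[0.3,0.3,3,0],[0.3,0.3,6,0],[0.3,0.3,8.5,0],[0.3,0.3,9.2,0],[0.3,0.3,9.7,0],[0.3,0.3,9.7,0]]'
python3 -m jog '[[0,0,0,0],[0,0,0,0],[0,0,0,0],[0,0,0,0],[0,0,0,0],[0,0,0,0]]' -1
python3 -m jog '[[0,0,-2,0],[0,0,-5,0],[0,0,-9,0],[0,0,-10,0],[0,0,-10,0]]'
python3 go.py 619.6 339.5 120 100
```

```text
t: 9.6
eef_pos: [0.4063, 0.3238, 0.0216]
tool_rot: [0.0, 0.575, 0.818, -0.001]
contact_force: [0.1, -0.7, -0.5]
gripper_width: 0.446
grasp_force: 61.2
t: 10.1
eef_pos: [0.4063, 0.3249, 0.0216]
tool_rot: [0.0, 0.574, 0.819, 0.0]
contact_force: [0.4, -0.0, -0.1]
gripper_width: 0.998
grasp_force: 0.0
t: 10.52
eef_pos: [0.4079, 0.3266, 0.1246]
tool_rot: [0.001, 0.575, 0.818, 0.003]
contact_force: [-0.1, 0.9, -0.3]
gripper_width: 0.998
grasp_force: 0.0
t 10.5 pos [407.9 326.6 124.6] th 109.9 q7 -0.77 row [-5.98 20.35  0.58] spin 0.172 rows>=5
```

```bash
python3 -m jog '[[-6,20.3,0.6,0.17],[-6,20.3,0.6,0.17],[-6,20.3,0.6,0.17],[-6,20.3,0.6,0.17],[-6,20.3,0.6,0.17],[-6,20.3,0.6,0.17],[-6,20.3,0.6,0.17],[-6,20.3,0.6,0.17],[-6,20.3,0.6,0.17],[-6,20.3,0.6,0.17]]'
python3 go.py 619.6 339.5 11 100
python3 - <<'E'
from h import *
c=cam('wrist'); W=world(c)*1000
m=((W[...,2]>31)&(W[...,2]<42)&(np.hypot(W[...,0]-620,W[...,1]-340)<40))
n,L,s,c=cv2.connectedComponentsWithStats(m.astype(np.uint8))
for i in range(1,n):
    if s[i,4]>100: P=W[L==i]; print(s[i],c[i],P.min(0),P.max(0),cv2.minEnclosingCircle(P[:,:2].astype(np.float32)))
E
```

```text
t: 11.35
eef_pos: [0.6157, 0.3379, 0.1151]
tool_rot: [-0.0, 0.641, 0.768, -0.001]
contact_force: [-0.1, 0.7, -1.1]
gripper_width: 1.005
grasp_force: 0.0
t 11.3 pos [615.7 337.9 115.1] th 100.3 q7 -0.70 row [ 0.09  0.43 10.4 ] spin 0.005 rows>=2
[ 273  195  110  106 2575] [328.10563107 248.8438835 ] [588.73014764 308.35218271  31.00181637] [652.40496568 372.5138821   38.77996237] ((620.4127197265625, 340.43304443359375), 32.10462188720703)
```

```bash
python3 -m jog '[[0.1,0.5,3,0],[0.1,0.5,6,0],[0.1,0.5,8,0],[0.1,0.5,9.5,0],[0.1,0.5,10.5,0],[0.1,0.5,10.5,0]]'
python3 -m jog '[[0,0,0,0],[0,0,0,0],[0,0,0,0],[0,0,0,0],[0,0,0,0],[0,0,0,0],[0,0,0,0],[0,0,0,0]]' 1 60
python3 -m jog '[[0,0,-2,0],[0,0,-5,0],[0,0,-9,0],[0,0,-13,0],[0,0,-13,0],[0,0,-13,0]]'
python3 go.py 666.6 -108 120 80
```

```text
t: 11.9
eef_pos: [0.6208, 0.3387, 0.0084]
tool_rot: [-0.0, 0.642, 0.767, -0.001]
contact_force: [-0.5, -0.5, -0.4]
gripper_width: 1.001
grasp_force: 0.0
t: 12.57
eef_pos: [0.6229, 0.3403, 0.0127]
tool_rot: [0.0, 0.642, 0.767, 0.001]
contact_force: [-2.2, -1.2, 6.4]
gripper_width: 0.727
grasp_force: 66.0
t: 13.07
eef_pos: [0.6241, 0.3406, 0.1446]
tool_rot: [0.001, 0.642, 0.767, 0.003]
contact_force: [0.1, 0.2, -3.8]
gripper_width: 0.726
grasp_force: 66.7
t 13.1 pos [624.1 340.6 144.6] th 100.1 q7 -0.68 row [-44.92  -3.72   2.32] spin 0.351 rows>=11
```

```bash
python3 -m jog '[[-4,-0.3,0,0.1],[-8,-0.7,0,0.2],[-12,-1,0,0.3],[-16,-1.3,0.5,0.35],[-20,-1.7,1,0.35],[-24,-2,1.5,0.35],[-28,-2.3,2,0.35],[-32,-2.7,2.3,0.35],[-36,-3,2.3,0.35],[-40,-3.3,2.3,0.35],[-43,-3.6,2.3,0.35],[-44.9,-3.7,2.3,0.35],[-44.9,-3.7,2.3,0.35],[-44.9,-3.7,2.3,0.35],[-44.9,-3.7,2.3,0.35]]'
python3 go.py 666.6 -108 18 80
python3 - <<'E'
from h import *
c=cam('wrist'); save(c,'pics/w6.png'); W=world(c); np.savez('w6.npz',W=W)
E
```

```text
t: 14.32
eef_pos: [0.664, -0.108, 0.1161]
tool_rot: [-0.001, 0.765, 0.644, -0.0]
contact_force: [-0.3, 0.5, -1.7]
gripper_width: 0.726
grasp_force: 66.7
t 14.3 pos [ 664.  -108.   116.1] th 80.1 q7 -0.33 row [0.04 0.28 9.81] spin 0.002 rows>=2
```

View pics/w6.png

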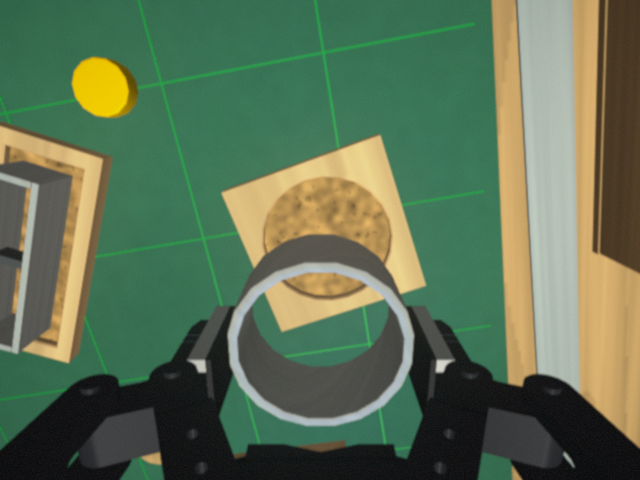

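The disc ring (320,342) is held level over its rest, recess centre near (327,237). The strap die sits in its recess at the left edge.

```bash
python3 - <<'E'
from h import *
W=np.load('w6.npz')['W']*1000
for u,v in ((327,225),(262,232),(392,237),(327,176),(327,298)): print(W[v,u].round(1))
m=(W[...,2]>105)&(W[...,2]<150); m[:, :225]=0; m[:,418:]=0; m[430:]=0
P=W[m]; P=P[P[:,2]>np.percentile(P[:,2],80)-4];print(P.min(0),P.max(0),cv2.minEnclosingCircle(P[:,:2].astype(np.float32)))
E
```

```text
[670.5 -98.7  12.1]
[630.3 -94.8  17.2]
[ 709.1 -111.9   17.1]
[675.7 -67.9  15.5]
[ 662.2 -147.1   14.5]
[ 632.24327468 -139.5075871   135.75514369] [698.7765738  -74.86732815 149.84512646] ((665.228759765625, -106.51144409179688), 33.808074951171875)
```

```bash
python3 -m jog '[[0,0.3,3,0],[0,0.3,6,0],[0,0.3,8.5,0],[0,0.3,9.2,0],[0,0.3,9.7,0],[0,0.3,9.7,0]]'
python3 -m jog '[[0,0,0,0],[0,0,0,0],[0,0,0,0],[0,0,0,0],[0,0,0,0]]' -1
python3 -m jog '[[0,0,-2,0],[0,0,-5,0],[0,0,-9,0],[0,0,-11,0],[0,0,-11,0]]'
python3 go.py 648.5 91.5 115 103.3
```

```text
t: 14.87
eef_pos: [0.6676, -0.1083, 0.0203]
tool_rot: [-0.001, 0.765, 0.644, -0.0]
contact_force: [0.1, 0.7, -1.2]
gripper_width: 0.731
grasp_force: 66.7
t: 15.28
eef_pos: [0.6684, -0.1099, 0.0212]
tool_rot: [0.001, 0.766, 0.643, 0.001]
contact_force: [-0.5, -0.1, -0.3]
gripper_width: 1.001
grasp_force: 0.0
t: 15.7
eef_pos: [0.6716, -0.1098, 0.1368]
tool_rot: [0.004, 0.766, 0.643, 0.004]
contact_force: [1.0, -0.1, 0.4]
gripper_width: 1.004
grasp_force: 0.0
t 15.7 pos [ 671.6 -109.8  136.8] th 80.1 q7 -0.33 row [19.43 -5.77  2.14] spin -0.406 rows>=5
```

```bash
python3 -m jog '[[19.4,-5.8,2.1,-0.405],[19.4,-5.8,2.1,-0.405],[19.4,-5.8,2.1,-0.405],[19.4,-5.8,2.1,-0.405],[19.4,-5.8,2.1,-0.405],[19.4,-5.8,2.1,-0.405],[19.4,-5.8,2.1,-0.405],[19.4,-5.8,2.1,-0.405],[19.4,-5.8,2.1,-0.405],[19.4,-5.8,2.1,-0.405]]'
python3 go.py 648.5 91.5 10 103.3
python3 - <<'E'
from h import *
c=cam('wrist'); W=world(c)*1000
m=((W[...,2]>31)&(W[...,2]<42)&(np.hypot(W[...,0]-648,W[...,1]-91)<60))
n,L,s,c=cv2.connectedComponentsWithStats(m.astype(np.uint8))
for i in range(1,n):
    if s[i,4]>100: P=W[L==i]; print(s[i],P.min(0),P.max(0),cv2.minAreaRect(P[:,:2].astype(np.float32)))
E
```

```text
t: 16.53
eef_pos: [0.6445, 0.0891, 0.1091]
tool_rot: [0.0, 0.622, 0.783, -0.0]
contact_force: [0.2, -0.5, -0.5]
gripper_width: 0.997
grasp_force: 0.0
t 16.5 pos [644.5  89.1 109.1] th 103.1 q7 -0.30 row [0.15 0.45 9.91] spin -0.003 rows>=2
[ 278  173  102  151 3934] [613.36923026  43.37676652  31.01835491] [685.72365315 140.88655125  39.22480554] ((649.527587890625, 91.96421813964844), (54.169734954833984, 88.55758666992188), 13.495153427124023)
```

```bash
python3 -m jog '[[0.2,0.5,3,0],[0.2,0.5,6,0],[0.2,0.5,8,0],[0.2,0.5,9.3,0],[0.2,0.5,9.9,0],[0.2,0.5,9.9,0]]'
python3 -m jog '[[0,0,0,0],[0,0,0,0],[0,0,0,0],[0,0,0,0],[0,0,0,0],[0,0,0,0],[0,0,0,0],[0,0,0,0]]' 1 60
python3 -m jog '[[0,0,-2,0],[0,0,-5,0],[0,0,-9,0],[0,0,-13,0],[0,0,-13,0],[0,0,-13,0]]'
python3 go.py 606.9 -333.8 120 89.3
```

```text
t: 17.08
eef_pos: [0.648, 0.0937, 0.0093]
tool_rot: [-0.001, 0.621, 0.784, -0.001]
contact_force: [-0.1, -0.2, 0.4]
gripper_width: 0.997
grasp_force: 0.0
t: 17.75
eef_pos: [0.6496, 0.0947, 0.0122]
tool_rot: [0.001, 0.621, 0.784, 0.001]
contact_force: [-0.7, -0.8, 6.3]
gripper_width: 0.62
grasp_force: 64.8
t: 18.25
eef_pos: [0.6503, 0.095, 0.1438]
tool_rot: [0.002, 0.621, 0.784, 0.002]
contact_force: [-0.3, -0.7, -3.0]
gripper_width: 0.622
grasp_force: 64.2
t 18.2 pos [650.3  95.  143.8] th 103.3 q7 -0.29 row [-40.73 -14.09   2.31] spin 0.244 rows>=10
```

```bash
python3 -m jog '[[-3.8,-1.3,0,0.08],[-7.6,-2.6,0,0.16],[-11.4,-3.9,0,0.24],[-15.2,-5.3,0,0.24],[-19,-6.6,0,0.24],[-22.8,-7.9,0,0.24],[-26.6,-9.2,0.5,0.24],[-30.4,-10.5,1,0.24],[-34.2,-11.8,1.5,0.24],[-38,-13.1,2,0.24],[-40,-13.8,2.3,0.24],[-40.7,-14.1,2.3,0.24],[-40.7,-14.1,2.3,0.24],[-40.7,-14.1,2.3,0.24],[-40.7,-14.1,2.3,0.24]]'
python3 go.py 606.9 -333.8 18 89.3
python3 - <<'E'
from h import *
c=cam('wrist'); save(c,'pics/w7.png'); W=world(c); np.savez('w7.npz',W=W)
E
```

```text
t: 19.5
eef_pos: [0.6054, -0.331, 0.1169]
tool_rot: [-0.001, 0.709, 0.705, 0.001]
contact_force: [-0.1, -0.5, -2.9]
gripper_width: 0.621
grasp_force: 64.0
t 19.5 pos [ 605.4 -331.   116.9] th 89.7 q7 0.17 row [-0.3   0.15  9.89] spin 0.007 rows>=2
```

View pics/w7.png

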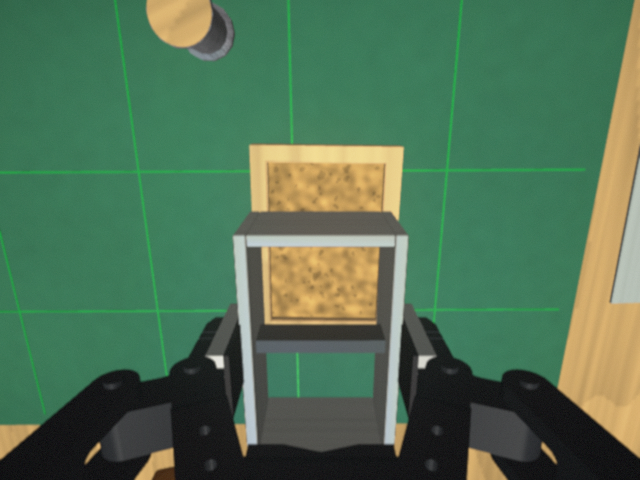

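```bash
python3 - <<'E'
from h import *
W=np.load('w7.npz')['W']*1000
for u,v in ((325,162),(325,318),(267,190),(384,190),(265,300),(250,146),(402,147)): print(u,v,W[v,u].round(1))
m=(W[...,2]>125)&(W[...,2]<145); m[:, :230]=0; m[:,412:]=0; m[248:]=0
P=W[m];print(P.min(0),P.max(0),cv2.minAreaRect(P[:,:2].astype(np.float32)))
E
```

```text
325 162 [ 609.3 -281.3   16.4]
325 318 [ 609.1 -385.9   12.4]
267 190 [ 574.2 -297.7   16.4]
384 190 [ 644.9 -298.2   15.9]
265 300 [ 569.7 -370.4   16.4]
250 146 [ 565.5 -271.7   16.7]
402 147 [ 654.2 -272.8   17.3]
[ 579.5514298  -298.36101383  125.00621156] [ 633.49950484 -288.88754458  143.36720484] ((606.5258178710938, -293.62060546875), (53.94844055175781, 9.472245216369629), 0.010521983727812767)
```

The card die is held level and aligned: die centre (606.5,−333), recess centre (609.4,−333.5). Nudge +3 mm in x and lower.

```bash
python3 -m jog '[[-0.1,0.3,3,0.01],[-0.1,0.3,6,0.01],[-0.1,0.3,8.5,0.01],[-0.1,0.3,9.2,0.01],[-0.1,0.3,9.8,0.01],[-0.1,0.3,9.8,0.01]]'
python3 -m jog '[[0,0,0,0],[0,0,0,0],[0,0,0,0],[0,0,0,0],[0,0,0,0]]' -1
python3 -m jog '[[0,0,-2,0],[0,0,-5,0],[0,0,-9,0],[0,0,-13,0],[0,0,-16,0],[0,0,-16,0]]'
python3 -m jog '[[-4,-4,0,0],[-8,-8,0,0],[-12,-12,0,0],[-16,-16,0,0],[-20,-20,0,0],[-20,-20,0,0],[-20,-20,0,0],[-20,-20,0,0],[-20,-20,0,0]]'
python3 - <<'E'
from h import *
import meas
E
python3 - <<'E'
from h import *
for n in('top','scene'):
    c=cam(n); W=world(c); np.savez(f'{n}1.npz',W=W,pixels=c['pixels']); save(c,f'pics/{n}1.png')
E
```

```text
t: 20.05
eef_pos: [0.6085, -0.3337, 0.0198]
tool_rot: [-0.0, 0.713, 0.701, 0.0]
contact_force: [-0.5, 0.1, -1.6]
gripper_width: 0.62
grasp_force: 64.0
t: 20.47
eef_pos: [0.6082, -0.3355, 0.0201]
tool_rot: [0.001, 0.714, 0.701, 0.0]
contact_force: [0.2, -0.0, -0.3]
gripper_width: 1.002
grasp_force: 0.0
t: 20.97
eef_pos: [0.6119, -0.3365, 0.1879]
tool_rot: [0.006, 0.714, 0.701, 0.002]
contact_force: [0.9, 0.7, 1.2]
gripper_width: 0.999
grasp_force: 0.0
t: 21.72
eef_pos: [0.4013, -0.5339, 0.179]
tool_rot: [-0.0, 0.715, 0.699, -0.001]
contact_force: [1.2, 1.0, -0.3]
gripper_width: 0.998
grasp_force: 0.0
top disc 1 ztop 9.8 c 636.7 342.6 size 0.0 0.0 long axis deg 90.0
top card 374 ztop 37.7 c 648.1 89.9 size 55.4 87.7 long axis deg 103.0
top button 124 ztop 38.4 c 483.8 90.7 size 36.6 37.7 long axis deg 1.1
top strap 262 ztop 38.8 c 406.5 -317.0 size 29.8 110.6 long axis deg 116.3
top Rdisc 1015 ztop 19.1 c 666.2 -109.2 size 99.6 101.1 long axis deg 9.3
top Rcard 1061 ztop 18.3 c 606.5 -335.0 size 92.2 124.9 long axis deg 89.3
top Rstrap 967 ztop 18.5 c 482.0 -86.0 size 66.9 145.7 long a
[... 260 characters left out ...]
0.1 340.7 size 62.8 62.9 long axis deg 87.1
scene card 1186 ztop 34.3 c 648.7 92.4 size 55.9 89.1 long axis deg 103.3
scene button 352 ztop 33.8 c 485.0 94.5 size 37.9 41.2 long axis deg 43.1
scene strap 703 ztop 33.1 c 408.4 -315.2 size 36.2 111.5 long axis deg 117.2
scene Rdisc 1 ztop 10.0 c 667.0 -107.9 size 0.0 0.0 long axis deg 90.0
scene Rcard 1 ztop 9.7 c 599.9 -344.5 size 0.0 0.0 long axis deg 90.0
scene Rstrap 1 ztop 9.9 c 498.7 -86.8 size 0.0 0.0 long axis deg 90.0
scene Rbutton 1 ztop 10.1 c 406.9 326.2 size 0.0 0.0 long axis deg 90.0
scene glue 478 ztop 57.5 c 533.3 215.2 size 29.0 29.4 long axis deg 87.2
scene spool 260 ztop 52.7 c 542.7 -208.1 size 28.7 28.9 long axis deg 116.9
```

View pics/scene1.png

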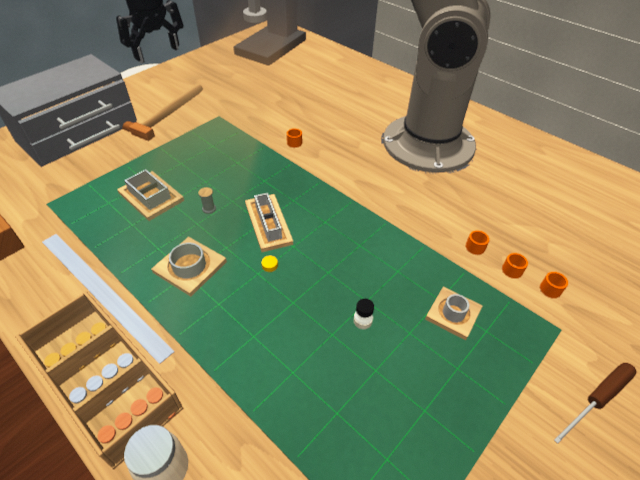

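View pics/top1.png

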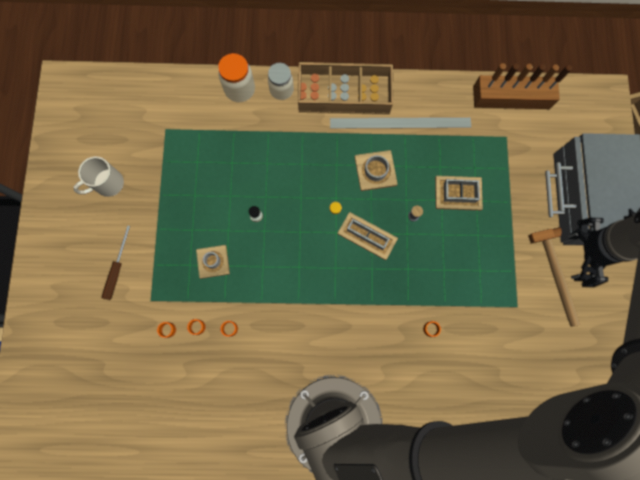

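Both views show all four dies on their matching rests, with the spool and glue unmoved. Next, a check of heights and offsets.

```bash
python3 - <<'E'
from h import *
C=dict(disc=(667,-108),card=(607,-334),strap=(482,-85),button=(406,322),glue=(533,214),spool=(542,-210))
for n in('top','scene'):
    W=np.load(n+'1.npz')['W']*1000
    for k,(x,y) in C.items():
        m=(W[...,2]>33)&(W[...,2]<70)&(np.hypot(W[...,0]-x,W[...,1]-y)<75)
        if k in('button','glue','spool','disc','card'): m&=np.hypot(W[...,0]-x,W[...,1]-y)<dict(button=38,glue=30,spool=30,disc=50,card=62)[k]
        P=W[m]; T=P
        (a,b),s,g=cv2.minAreaRect(T[:,:2].astype(np.float32))
        # top plane tilt
        H=P[P[:,2]>np.percentile(P[:,2],60)]; co=np.linalg.lstsq(np.c_[H[:,:2]-[x,y],np.ones(len(H))],H[:,2],rcond=None)[0]
        print(n,k,'c %.1f %.1f'%(a,b),np.round(s,1),'ang %.1f'%g,'z95 %.1f'%np.percentile(P[:,2],95),'tilt',co[:2].round(3))
E
```

```text
top disc c 667.3 -108.7 [62.  61.9] ang 3.2 z95 44.5 tilt [0.006 0.001]
top card c 607.5 -338.0 [55.9 90.6] ang 0.1 z95 45.0 tilt [-0.002  0.011]
top strap c 482.0 -84.8 [109.5  31.7] ang 61.4 z95 44.1 tilt [-0.003 -0.001]
top button c 407.1 320.7 [37.5 39.5] ang 54.9 z95 44.0 tilt [0.006 0.007]
top glue c 531.5 212.1 [29.6 28.4] ang 46.3 z95 60.9 tilt [-0.014 -0.05 ]
top spool c 542.3 -211.5 [27.5 28.3] ang 87.0 z95 56.9 tilt [-0.057  0.029]
scene disc c 668.9 -106.7 [64.2 61.5] ang 54.7 z95 40.4 tilt [-0.01  -0.007]
scene card c 609.3 -335.8 [91.2 54.9] ang 89.1 z95 40.3 tilt [0.002 0.002]
scene strap c 483.4 -82.9 [112.4  30.5] ang 61.9 z95 40.5 tilt [-0.001  0.   ]
scene button c 409.1 323.6 [38.9 39.1] ang 35.7 z95 40.7 tilt [0.006 0.008]
scene glue c 534.0 215.2 [29.7 28.2] ang 79.2 z95 57.7 tilt [-0.011 -0.002]
scene spool c 543.1 -208.1 [29.2 28.6] ang 83.1 z95 52.6 tilt [-0.008  0.007]
```

```bash
python3 -c "
from station import bot
print(bot.hand_in())"
```

```text
the job is handed in; nothing more can be done
None
```

All four dies are seated flat and aligned in their matching rests, the spool and glue jar stand where they were, and the job was handed in at about 22 s of the 96 s allowed.

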